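Prime the hand lubrication pump

TASK

With a fingertip push the guard bar of the hand lubrication pump aside by its upright peg, so that it no longer lies over the plunger cap but points away from you, to the back of the pump. Then press the spring plunger all the way down and let it come all the way up, again and again, until the steel indicator pin beside it has popped fully out (it may take two to four strokes or so), and draw the hand clear. Do it all by pushing: grip nothing, do not touch the indicator pin, and leave the loose things round the pump alone.

Things in the scene. Friction and masses are not known exactly. Their poses are not given: they have to be found in the camera images.
- pump: Hand lubrication pump, bolted down: dark base plate 120 x 176 x 10 mm, aluminium housing 56 x 124 mm up to 58 mm high. Origin on the bench surface (z up) directly under the plunger's axis; its x axis points to the pump's back (a dark lying accumulator cylinder is at +x), its y axis along the housing from plunger to pin. In this frame the plunger axis is at x 0, y 0, the indicator pin at x 0, y +70 mm, the guard's steel post (14 mm thick, 120 mm high) at x 0, y -48 mm.
- cap_top (a point): Middle of the top of the plunger's black round cap, 40 mm across and 12 mm thick; 116 mm above the bench when up, 100 mm when fully down. The plunger moves straight down.
- pump_plunger (a joint): Plunger travel in m: 0 up, 0.016 fully down. A spring drives it back up by itself; pressing takes about 5 N at the top and 13 N at the bottom. Below the full 16 mm is a hard stop. Each stroke pressed at least 14 mm down and let fully up raises the pin when the plunger comes back up; strokes shorter than about 11 mm may gain nothing.
- pump_pin (a joint): How far the indicator pin is out, in m: starts between 0 and 0.015, fully out at 0.040. One full stroke raises it by up to 16 mm, in the end to 10, 20, 30, 40 mm (a ratchet: it stops at these marks); it stays where it is between strokes, and further strokes after 40 mm do nothing. The pin is raised only while the plunger returns.
- pin_top (a point): Middle of the top of the indicator pin, a plain upright steel pin 13 mm thick that comes straight up out of a dark collar (26 mm across, top 66 mm above the bench): 69 mm above the bench when in (3 mm showing), 109 mm when fully out (43 mm showing). Not to be touched.
- pump_guard (a joint): Angle of the guard bar in rad, turning clockwise seen from above about the post's vertical axis (pump frame x 0, y -48 mm): 0 = bar points along the pump's +y, right over the cap; 1.57 = points along +x, to the back; stop at 1.75. Starts between 0 and 0.3; a light, stiff hinge (about 1 N at the peg) that stays where it is left. Aside means more than 0.9.
- guard_peg (a point): Top of the guard's upright round peg (12 mm thick, 26 mm tall, its top 156 mm above the bench), 68 mm from the hinge axis. The bar below it is 14 mm wide, 80 mm long, and lies from 122 to 130 mm above the bench, 6 mm over the cap.
- flux_jar: Black-lidded yellow jar, 52 mm across, 36 mm high, loose, left of the pump; leave alone. Origin at the middle of its underside.
- battery: 9 V block battery 26 x 47 x 17 mm lying loose, left of the pump; leave alone. Origin at the middle of its underside.
- spare_wheel: Black castor wheel 50 mm across, 19 mm high, lying loose, right of the pump; leave alone. Origin at the middle of its underside.
- hex_key: Steel hexagon key 28 x 92 x 5 mm lying loose near the vice; leave alone. Origin at the middle of its underside.
- solder_spool: Blue-flanged spool 56 mm across, 45 mm high, loose, behind; leave alone. Origin at the middle of its underside.

How it is judged:
By the outcome, as a careful person would: the job done as asked, in the order asked, and still so for the second after the job is handed in, with the robot touching nothing.
It also fails if it takes over 51 s, if anything falls off the work surface, if the arm or the gripper's body presses on something with over 40 N, if the wrist force passes 120 N, or if a joint passes its speed limit or range.

ROBOT

A 6-joint arm with a two-finger parallel gripper is mounted at the origin on a cart in front of the work surface, level with it; the furniture and walls round the work are solid. World frame = base frame: x ahead of the robot, y to its left, z up, the work surface at z = 0. Lengths are in m, angles in rad, forces in N, time in s.
With the tool pointing down it reaches from about 0.3 to 0.775 m from the base axis. Payload 14.6 kg.
Tool frame: the origin (TCP) lies midway between the tips of the shut fingers; the grasp point (between the pads) lies manip.pinch_z behind it (manip.pinch_z is the distance from the TCP to the grasp point, in m); z points along the fingers, x is the direction in which the jaws open and shut, and the axes are right-handed (so a half turn about z gives the same grasp; the last joint's range is limited). The gripper opens to 94 mm and grips with 3 to 60 N. Pads are 16 mm wide; open, the fingers measure 119 mm over their backs; the gripper's body (75 mm by 177 mm) begins 78 mm behind the grasp point.
Start: joints at [-1.369, 0.3, 1.521, -0, 1.321, -0.067], TCP at [0.146, -0.53, 0.183] pointing down, gripper open.
Joint ranges: [-3.03, 3.03], [-0.79, 2.21], [0.23, 2.52], [-1.04, 4.18], [0, 3.07], [-2.55, 2.55]. Speed limits (rad/s): [2.22, 2.22, 2.57, 3.14, 3.14, 3.14].

INTERFACE

Orientations are given as a unit quaternion [w, x, y, z].
In Python, from workcell import get_state, vision, manip, spotter gives the robot as it stands.
- The arm moves only by the tool arm_command, never from a script. Its arguments are lists of equal length, an entry for each row: "slide": the shift along the tool's x, y, z in mm, a list of three; "twist": the turn about the tool's z in degrees; "claw": the finger opening in mm, from 0 to 94. In form: {"slide": [[tx, ty, tz], ...], "twist": [twist, ...], "claw": [claw, ...]}. A call has 1 to 5 rows; each row is the pose to reach, as a shift and turn from the pose commanded when the call began, along the tool's axes at that moment; what a row does not reach only later rows make up. A row lasts 1/12 s, in which the tool goes at most 41.7 mm and 7.16 degrees, less where a joint would pass 70% of its speed; a pose out of reach is approached as far as the arm can. A call with a gripper value outside its range is refused whole. The fingers move at their own pace and stop on an object; "squeeze" is the grip in N (left out, the last holds). Time passes only in rows, so rows that repeat a pose let the fingers close. It gives the time, the measured TCP pose, the force and the opening at its end, in the units of the state.
- get_state(): the state, without advancing time (a new reading comes with each control period).
- vision.snapshot(name): name is "scene" or "top" or "wrist"; returns a dict with "image" (384x512x3 uint8, red, green, blue), "K" (3x3 intrinsics, pixels), "R" (3x3) and "t" (3): a world point X has camera coordinates R X + t; the wrist camera has in their place "hand_eye" (4x4, takes a point from camera to tool coordinates, whose origin is the TCP and whose axes are the tool frame's). Camera axes: x right, y down, z forward; pixel columns grow to the right and rows downward; lengths in m; the calibration is good to about 2 mm. A picture is of the moment at which its call begins: read the wrist's pose just before it. There is no depth.
- manip.sign_off(): hands the job in, once; it reports no verdict.
Trained networks look in a picture, given as the dict that the camera call returned (one of the last four; its "shot" number tells which), for a name from the list of things; names that differ only in an ending like _2 or _b are one class to them, and where a whole thing is asked for, a point or a joint stands for the part that bears it (a point fixed in the world has none). Each returns a list of dicts, best first, with "confidence" (0 to 1); they miss things now and then, are a little off and sometimes report something else, mostly with a low value. They report only what shows in the picture. A call takes as long as a camera call.
- spotter.regions_of(name, picture): "pixels" (384x512 bool, what is visible of it) and "box" ([left, top, right, bottom] in pixels, round what is visible of it).
- spotter.spot_point(name, picture): "at" ([row, column] in pixels: a listed point, or the origin of a listed thing).
The state is a dict: "t": time; "q": joint angles; "qvel": joint speeds; "joint_torque": joint torques, N m; "position": TCP position; "eef_rot": TCP orientation; "contact_force": force on the tool from outside, world axes, zero at the start; "wrist_torque": the same for the moment, N m; "finger_gap": finger opening in m.
Only numpy, scipy, OpenCV 4.12 (cv2) and the standard library are available. Lean on these libraries where they do the work, as an engineer would, in place of code of your own. Each camera call takes 0.05 s, during which the arm holds its last target. There are 200 camera calls.

## Working session

There is one attempt and no reset: what is moved stays moved. The work goes in short steps, Python scripts to look and compute and a tool call to move; the robot and the scene stay as the last step left them, time stands still between calls to the robot, and variables do not carry over. Pictures are saved under pics/ and viewed, on a budget of 10 in all, crops included, one or two more only if the job needs it, and the job is handed in when it is done.

Besides the shell and the picture viewer there is one more tool, called after "Call:" as name([rows], argument=value, ...), one row to a line, values as JSON. arm_command: Moves the arm, as the interface text tells. Its arguments: {"type":"object","properties":{"slide":{"type":"array","items":{"type":"array","items":{"type":"number"}}},"twist":{"type":"array","items":{"type":"number"}},"claw":{"type":"array","items":{"type":"number"}},"squeeze":{"type":"number"}},"required":["slide","twist","claw"]}

```bash
mkdir -p pics; cat > h.py <<'E'
import numpy as np, cv2
from workcell import get_state, vision, manip, spotter
def ray(p,rc):
    K,R,t=map(np.array,(p["K"],p["R"],p["t"]))
    d=R.T@np.linalg.solve(K,[rc[1],rc[0],1.]); return -R.T@t,d
def at_z(p,rc,z):
    c,d=ray(p,rc); return c+d*(z-c[2])/d[2]
def tri(prs):
    A=np.zeros((3,3));b=np.zeros(3)
    for p,rc in prs:
        c,d=ray(p,rc);d=d/np.linalg.norm(d);M=np.eye(3)-np.outer(d,d);A+=M;b+=M@c
    return np.linalg.solve(A,b)
def proj(p,X):
    x=np.array(p["K"])@(np.array(p["R"])@X+np.array(p["t"])); return x[:2]/x[2]
def save(p,n,f=1): cv2.imwrite(f"pics/{n}.png",cv2.resize(p["image"][...,::-1],None,fx=f,fy=f))
E
python3 - <<'E'
from h import *
s=get_state();print(s)
print(manip.pinch_z)
P={n:vision.snapshot(n) for n in("scene","top")}
for n,p in P.items():
    save(p,n+"0",1.5)
    C=-np.array(p["R"]).T@np.array(p["t"]);print(n,C.round(3))
best={}
for k,z in dict(cap_top=.116,pin_top=.075,guard_peg=.156,pump=0,flux_jar=0,battery=0,spare_wheel=0,hex_key=0,solder_spool=0).items():
    prs=[]
    for n,p in P.items():
        r=spotter.spot_point(k,p)
        for q in r[:2]: print(k,n,np.round(q["at"],1),round(q["confidence"],2),at_z(p,q["at"],z).round(3))
        if r: prs.append((p,r[0]["at"]))
    if len(prs)==2: print("   tri",tri(prs).round(3))
E
```

```text
{'t': 0.0, 'q': array([-1.36860048e+00,  3.00476773e-01,  1.52157134e+00, -1.56569415e-05,
        1.32070434e+00, -6.66066385e-02]), 'qvel': array([-0.00102994, -0.00083214, -0.00070235,  0.00132618, -0.00029694,
       -0.00029855]), 'joint_torque': array([-3.67568151e-03, -5.31814563e+01, -3.52741063e+01,  7.06866989e-02,
        2.43681466e-02, -1.27103090e-04]), 'position': array([ 0.14599917, -0.52997122,  0.18278736]), 'eef_rot': array([-3.75617225e-04,  7.95481123e-01, -6.05978090e-01, -4.41873559e-04]), 'contact_force': array([ 0.04751802, -0.52704544, -0.23329031]), 'wrist_torque': array([ 0.00265266, -0.0620634 ,  0.00338031]), 'finger_gap': 0.09425087899739444}
0.0188
scene [0.11 0.93 0.61]
top [0.477 0.167 1.054]
cap_top scene [211.4 269.1] 0.52 [0.463 0.232 0.116]
cap_top top [229.2 233.8] 0.49 [0.465 0.241 0.116]
   tri [0.463 0.239 0.12 ]
pin_top scene [247.1 264.9] 0.43 [0.434 0.31  0.075]
guard_peg scene [199.7 264. ] 0.51 [0.466 0.25  0.156]
guard_peg top [225.1 229.5] 0.5 [0.476 0.249 0.156]
   tri [0.473 0.247 0.153]
pump scene [254.1 270. ] 0.84 [0.456 0.242 0. 
[... 181 characters left out ...]
0.   ]
flux_jar top [233.7 187. ] 0.7 [0.451 0.392 0.   ]
   tri [ 0.534  0.156 -0.236]
battery scene [300.9 277.5] 0.55 [0.371 0.374 0.   ]
battery top [255.9 193.7] 0.69 [0.384 0.371 0.   ]
   tri [ 0.379  0.37  -0.007]
spare_wheel scene [228.1 275.7] 0.55 [0.492 0.135 0.   ]
spare_wheel top [217.  271.2] 0.75 [0.5   0.136 0.   ]
   tri [ 0.496  0.135 -0.002]
hex_key scene [197.1 336.2] 0.43 [ 0.401 -0.097  0.   ]
hex_key top [246.4 347.6] 0.48 [ 0.41  -0.093  0.   ]
   tri [ 0.405 -0.095 -0.001]
solder_spool scene [200.9 222.5] 0.83 [0.697 0.08  0.   ]
solder_spool top [156.1 288.8] 0.74 [0.687 0.08  0.   ]
solder_spool top [231.  233.1] 0.39 [0.458 0.252 0.   ]
   tri [0.69  0.082 0.003]
```

```bash
python3 - <<'E'
import cv2
a=cv2.imread("pics/scene0.png");b=cv2.imread("pics/top0.png")
c=cv2.resize(a[230:500,280:530],None,fx=2,fy=2,interpolation=3)[:540,:500]
d=cv2.resize(b[230:460,220:480],None,fx=2.3,fy=2.3,interpolation=3)
import numpy as np
o=np.zeros((540,1100,3),'uint8');o[:c.shape[0],:500]=c;o[:d.shape[0],500:500+d.shape[1]]=d
cv2.imwrite("pics/crop0.png",cv2.resize(o,None,fx=.72,fy=.72))
E
```

```text
(no output)
```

View pics/crop0.png

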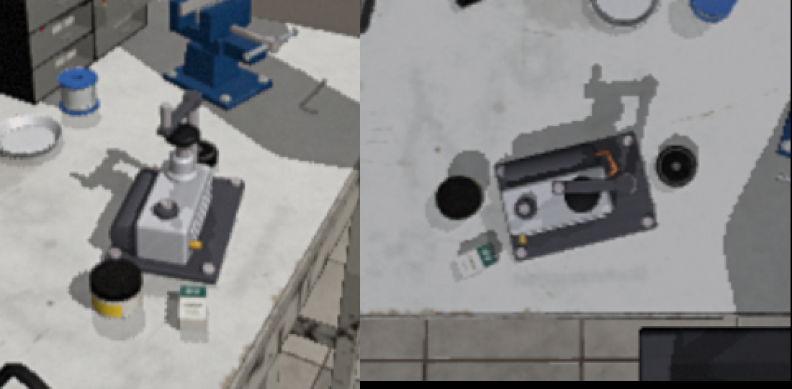

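View pics/scene0.png

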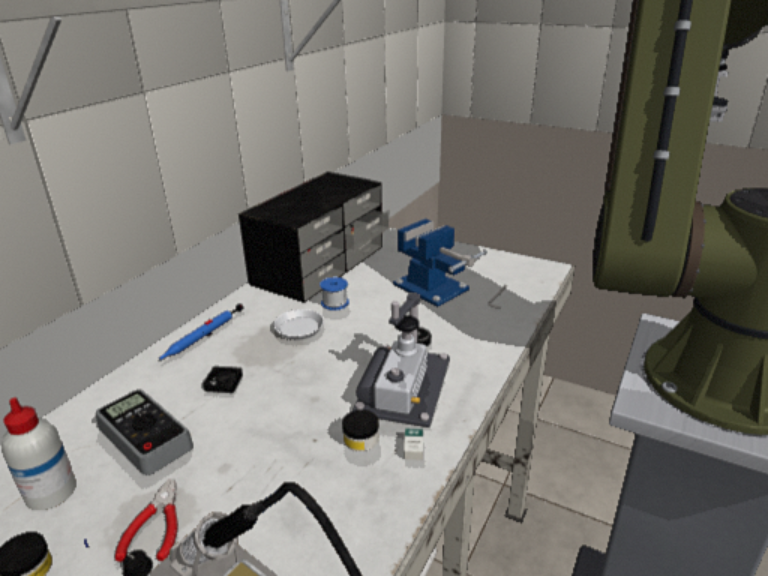

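View pics/top0.png

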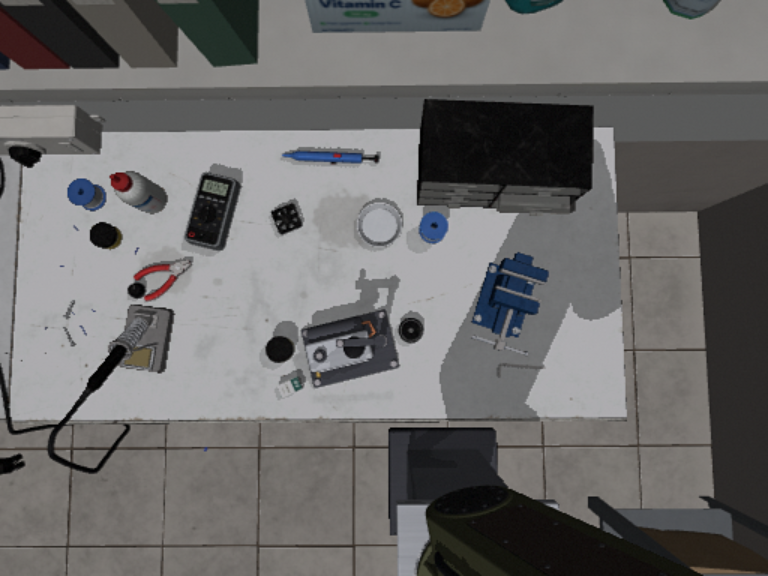

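The pictures show the pump with its plate corners at about (303,330), (384,308), (400,364) and (316,388) in the 1.5x top view. The guard lies over the cap, the peg is at about (341,342), the jar and battery are to the left, and the wheel is to the right. Next I'll fit the pump pose.

```bash
python3 - <<'E'
from h import *
from scipy.optimize import least_squares
P={n:vision.snapshot(n) for n in("scene","top")}
def cr(u,v): return np.array([220+(u-360)/1.656,230+v/1.656])/1.5
def cs(u,v): return np.array([280+u/1.44,230+v/1.44])/1.5
# (cam,pixel,point pump frame or 'peg')
cx,cy=0.06,0.088
y0=0.0
obs=[("top",cr(525,207),[0,.07,.066]),("top",cr(580,192),[0,0,.116]),("top",cr(627,182),[0,-.048,.13]),("top",cr(560,186),"peg"),
("scene",cs(165,209),[0,.07,.066]),("scene",cs(184,130),[0,0,.116]),("scene",cs(166,108),"peg")]
for k in("cap_top","guard_peg"):
    for n in P: 
        r=spotter.spot_point(k,P[n])
        if r: obs.append((n,np.array(r[0]["at"])[::-1],[0,0,.116] if k=="cap_top" else "peg"))
# plate corners (unknown plate offset along y -> solved)
for uv,sx,sy in [((497,165),1,1),((632,130),1,-1),((657,225),-1,-1),((519,262),-1,1)]: obs.append(("top",cr(*uv),("c",sx,sy)))
def W(p,X):
    c,s=np.cos(p[2]),np.sin(p[2]);return np.array([p[0]+c*X[0]-s*X[1],p[1]+s*X[0]+c*X[1],X[2]])
def pt(p,o):
    if o=="peg": return W(p,[.068*np.sin(p[3]),-.048+.068*np.cos(p[3]),.156])
    if o[0]=="c": return W(p,[p[4]+o[1]*.06,p[5]+o[2]*.088,.01])
    return W(p,o)
f=lambda p:np.concatenate([proj(P[n],pt(p,o))-px for n,px,o in obs])
r=least_squares(f,[.46,.235,.25,.15,0,.01],loss="soft_l1")
print(r.x.round(4));
for (n,px,o),e in zip(obs,f(r.x).reshape(-1,2)): print(n,o,e.round(1))
for nm,o in(("cap",[0,0,.116]),("pin",[0,.07,.066]),("post",[0,-.048,.12]),("peg","peg")):print(nm,pt(r.x,o).round(4))
from scipy.spatial.transform import Rotation as Ro
w=get_state();q=w["eef_rot"];print(Ro.from_quat(q,scalar_first=True).as_matrix().round(3))
E
```

```text
[0.458  0.2357 0.2441 0.1844 0.0012 0.0138]
top [0, 0.07, 0.066] [-0.  1.]
top [0, 0, 0.116] [0.5 1.2]
top [0, -0.048, 0.13] [-1.3  0.9]
top peg [-0.9  1.1]
scene [0, 0.07, 0.066] [ 0.2 -2.1]
scene [0, 0, 0.116] [-1.6 -1. ]
scene peg [-0.5 -2.2]
scene [0, 0, 0.116] [-1.6  1.1]
top [0, 0, 0.116] [ 1.5 -0.3]
scene peg [-2.3  0.2]
top peg [1.3 1.9]
top ('c', 1, 1) [-1.3  0. ]
top ('c', 1, -1) [ 1.  -0.4]
top ('c', -1, -1) [0.9 0.2]
top ('c', -1, 1) [-0.7  0.1]
cap [0.458  0.2357 0.116 ]
pin [0.4411 0.3036 0.066 ]
post [0.4696 0.1891 0.12  ]
peg [0.4655 0.257  0.156 ]
[[ 0.266 -0.964 -0.   ]
 [-0.964 -0.266  0.   ]
 [-0.    -0.    -1.   ]]
```

Call:
arm_command([
  [-32, -22, -30],
  [-64, -45, -55],
  [-96, -67, -67],
  [-128, -90, -67],
  [-160, -112, -67],
], twist=[0, 0, 0, 0, 0], claw=[0, 0, 0, 0, 0])

```text
t: 1.72
position: [0.2101, -0.3499, 0.2512]
eef_rot: [0.0, 0.795, -0.606, 0.001]
contact_force: [1.2, -0.7, -0.6]
finger_gap: 0.0639
```

Call:
arm_command([
  [-32, -22, 0],
  [-64, -45, 0],
  [-96, -67, 0],
  [-128, -90, 0],
  [-160, -112, 0],
], twist=[0, 0, 0, 0, 0], claw=[0, 0, 0, 0, 0])

```text
t: 2.13
position: [0.2753, -0.1655, 0.2505]
eef_rot: [-0.0, 0.795, -0.606, 0.001]
contact_force: [1.5, -0.1, 0.5]
finger_gap: 0.0305
```

Call:
arm_command([
  [-32, -22, 0],
  [-64, -45, 0],
  [-96, -67, 0],
  [-128, -90, 0],
  [-160, -112, 0],
], twist=[0, 0, 0, 0, 0], claw=[0, 0, 0, 0, 0])

```text
t: 2.55
position: [0.3409, 0.0189, 0.2507]
eef_rot: [-0.0, 0.796, -0.606, 0.001]
contact_force: [0.6, -1.0, 1.2]
finger_gap: 0.0008
```

Call:
arm_command([
  [-32, -22, 0],
  [-64, -45, 0],
  [-96, -67, 0],
  [-128, -90, 0],
  [-160, -112, 0],
], twist=[0, 0, 0, 0, 0], claw=[0, 0, 0, 0, 0])

```text
t: 2.97
position: [0.4064, 0.203, 0.2503]
eef_rot: [-0.0, 0.796, -0.606, 0.0]
contact_force: [0.7, -2.2, 0.4]
finger_gap: 0.0007
```

Call:
arm_command([
  [-20, -14, 0],
  [-33, -23, 0],
  [-33, -23, 0],
  [-33, -23, 0],
], twist=[0, 0, 0, 0], claw=[0, 0, 0, 0])

```text
t: 3.3
position: [0.4195, 0.2388, 0.2499]
eef_rot: [0.0, 0.796, -0.606, -0.0]
contact_force: [-0.8, -0.9, 0.2]
finger_gap: 0.0006
```

```bash
python3 - <<'E'
from h import *
from scipy.spatial.transform import Rotation as Ro
s=get_state();p=vision.snapshot("wrist");save(p,"wrist1",1.2)
T=Ro.from_quat(s["eef_rot"],scalar_first=True).as_matrix();H=np.array(p["hand_eye"])
Rc=T@H[:3,:3];tc=T@H[:3,3]+s["position"]
p2=dict(p,R=Rc.T,t=-Rc.T@tc)
print(s["position"],tc)
for k,z in(("cap_top",.116),("guard_peg",.156),("pin_top",.075)):
    for q in spotter.spot_point(k,p)[:2]: print(k,np.round(q["at"],1),round(q["confidence"],2),at_z(p2,q["at"],z).round(4))
for n,X in(("cap",[.458,.2357,.116]),("pin",[.4411,.3036,.07]),("post",[.4696,.1891,.13]),("peg",[.4655,.257,.156]),("tcp",s["position"])): print(n,proj(p2,np.array(X)).round(0))
E
```

```text
[0.4194536  0.23880037 0.24990983] [0.49339483 0.26016119 0.45155079]
cap_top [132.5 270.1] 0.69 [0.4625 0.2378 0.116 ]
guard_peg [127.8 250.2] 0.6 [0.4655 0.258  0.156 ]
pin_top [126.8 207.7] 0.54 [0.4467 0.3024 0.075 ]
cap [271. 138.]
pin [206. 131.]
post [322. 141.]
peg [251. 128.]
tcp [258. 221.]
```

View pics/wrist1.png

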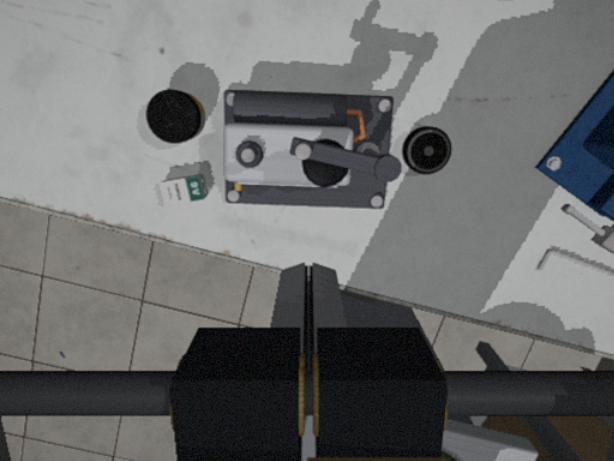

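The wrist view puts the peg at (303,151) and the cap at (325,163) in the 1.2x picture. That agrees with the fit to about 3 mm, and the tool is already lined up with the pump. Now I'll lower beside the peg.

Call:
arm_command([
  [-4, -4, 30],
  [-8, -9, 65],
  [-8, -9, 95],
  [-8, -9, 109],
  [-8, -9, 109],
], twist=[0, 0, 0, 0, 0], claw=[0, 0, 0, 0, 0])

```text
t: 3.92
position: [0.4249, 0.2475, 0.1385]
eef_rot: [0.002, 0.795, -0.606, -0.001]
contact_force: [-0.1, 0.2, -0.3]
finger_gap: 0.0006
```

Call:
arm_command([
  [-1, -17, 0],
  [-1, -31, 0],
  [0, -41, 0],
  [2, -50, 0],
  [5, -59, 0],
], twist=[0, 0, 0, 0, 0], claw=[0, 0, 0, 0, 0])

```text
t: 4.33
position: [0.4854, 0.2595, 0.1425]
eef_rot: [-0.001, 0.795, -0.606, 0.0]
contact_force: [-0.1, -0.2, 0.2]
finger_gap: 0.0005
```

Call:
arm_command([
  [5, -8, 0],
  [11, -16, 0],
  [18, -23, 0],
  [26, -30, 0],
  [36, -34, 0],
], twist=[0, 0, 0, 0, 0], claw=[0, 0, 0, 0, 0])

```text
t: 4.75
position: [0.5277, 0.2333, 0.1412]
eef_rot: [-0.0, 0.795, -0.606, -0.0]
contact_force: [-1.0, 0.1, -0.2]
finger_gap: 0.0003
```

Call:
arm_command([
  [7, -3, 0],
  [13, -4, 0],
  [13, -4, 0],
], twist=[0, 0, 0], claw=[0, 0, 0])

```text
t: 5.0
position: [0.5345, 0.2213, 0.1412]
eef_rot: [0.0, 0.795, -0.606, -0.0]
contact_force: [-0.1, 0.4, -0.3]
finger_gap: 0.0007
```

```bash
python3 - <<'E'
from h import *
p=vision.snapshot("top");q=vision.snapshot("wrist")
o=np.hstack([cv2.resize(p["image"][150:280,140:290],(400,347)),cv2.resize(q["image"],(400,300),interpolation=3)[:347].copy() if 0 else cv2.resize(q["image"][0:260,100:400],(400,347))])
cv2.imwrite("pics/push.png",o[...,::-1])
for n in("guard_peg","cap_top"):
  for r in spotter.spot_point(n,p)[:2]: print(n,np.round(r["at"]),at_z(p,r["at"],.156 if n[0]=="g" else .116).round(3),r["confidence"])
E
```

```text
guard_peg [228. 226.] [0.468 0.258 0.156] 0.64
```

View pics/push.png

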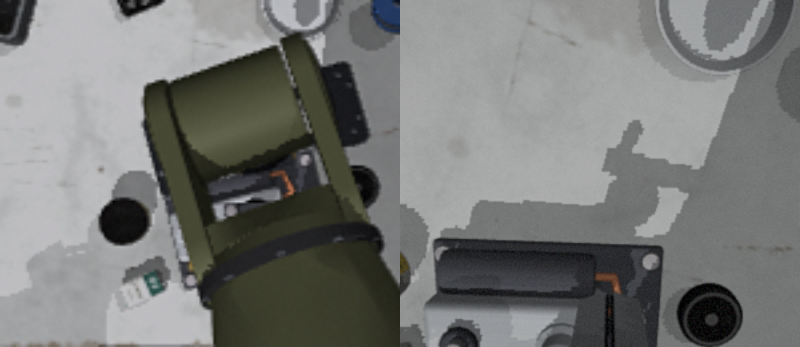

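```bash
python3 - <<'E'
from h import *
q=vision.snapshot("wrist");p=vision.snapshot("scene")
o=np.hstack([cv2.resize(q["image"][180:384,130:400],(400,302)),cv2.resize(p["image"][150:290,180:366],(400,302))])
cv2.imwrite("pics/push2.png",o[...,::-1])
E
```

```text
(no output)
```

View pics/push2.png

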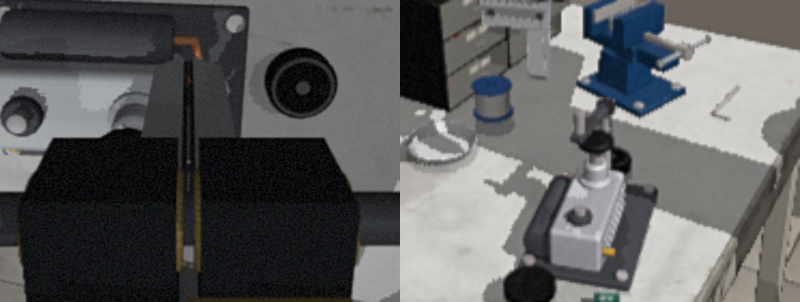

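```bash
python3 - <<'E'
from h import *
s=get_state();print(s["t"],s["position"],s["contact_force"],s["q"].round(3))
p=vision.snapshot("scene")
X=s["position"]
f=lambda u:[round((u[0]-180)*400/186),round((u[1]-150)*302/140)]
for z in(0,.05): print("tip",f(proj(p,X+[0,0,z])),proj(p,X+[0,0,z]))
for n,Y in dict(peg=[.4665,.2575,.156],pegbase=[.4665,.2575,.13],cap=[.4605,.236,.116]).items():print(n,f(proj(p,np.array(Y))))
for k in("guard_peg","cap_top"):print(k,[(np.round(r["at"],1),f(r["at"][::-1]),r["confidence"]) for r in spotter.spot_point(k,p)])
cv2.imwrite("pics/z.png",cv2.resize(p["image"][150:260,215:310],(760,600)[:2],interpolation=0)[...,::-1][:, :690])
E
```

```text
5.3 [0.53383882 0.22280977 0.14135335] [ 0.91137763 -0.24473348  0.47964497] [0.332 0.399 1.488 0.    1.255 1.633]
tip [138, 93] [244.35315305 193.23294568]
tip [137, 53] [243.72014349 174.58865389]
peg [177, 110]
pegbase [178, 132]
cap [192, 135]
guard_peg [(array([202.6, 261.9]), [176, 113], 0.5)]
cap_top [(array([210.3, 268.6]), [191, 130], 0.69)]
```

View pics/z.png

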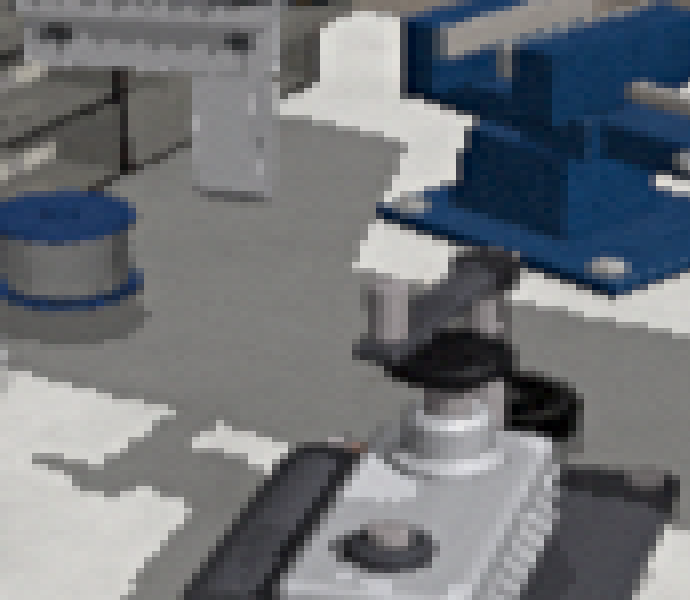

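The scene view shows the guard unmoved. The real fingertips end about 20 mm above the reported TCP: the tip shows at row 186, where 193 was expected. So they passed over the peg. I'll go back and repeat the push lower.

Call:
arm_command([
  [0, 0, -30],
  [-10, 20, -40],
  [-25, 50, -40],
  [-42, 80, -40],
  [-53, 98, -40],
], twist=[0, 0, 0, 0, 0], claw=[0, 0, 0, 0, 0])

```text
t: 5.87
position: [0.4231, 0.2479, 0.1814]
eef_rot: [-0.0, 0.796, -0.606, -0.0]
contact_force: [-0.1, -0.8, 1.0]
finger_gap: 0.0001
```

Call:
arm_command([
  [0, 0, 10],
  [0, 0, 30],
  [0, 0, 50],
  [0, 0, 60],
  [0, 0, 60],
], twist=[0, 0, 0, 0, 0], claw=[0, 0, 0, 0, 0])

```text
t: 6.28
position: [0.4248, 0.247, 0.1191]
eef_rot: [0.002, 0.795, -0.606, -0.001]
contact_force: [-1.1, 0.0, 0.6]
finger_gap: 0.0004
```

```bash
python3 - <<'E'
from h import *
s=get_state();p=vision.snapshot("scene");X=s["position"];print(X)
for z in(0,.02,.03): print(z,((proj(p,X+[0,0,z])-[225,160])*[8,8]).round())
cv2.imwrite("pics/z2.png",cv2.resize(p["image"][160:230,225:315],None,fx=8,fy=8,interpolation=0)[...,::-1])
E
```

```text
[0.42483706 0.24699746 0.11912919]
0 [449. 459.]
0.02 [450. 399.]
0.03 [451. 368.]
```

View pics/z2.png

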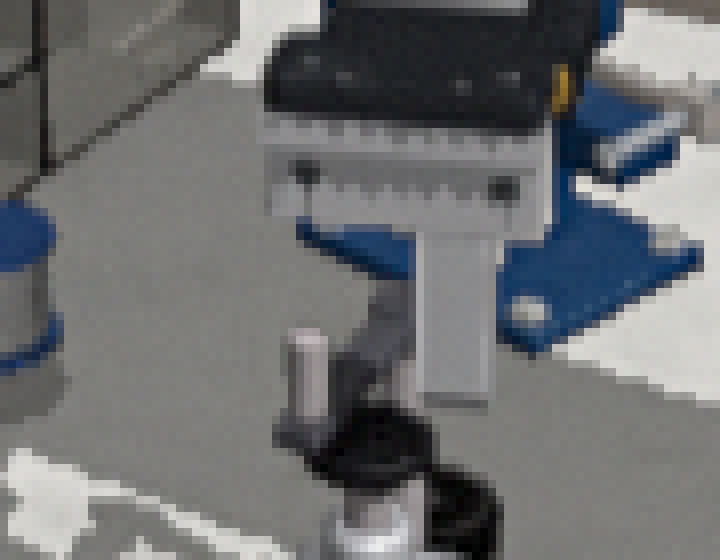

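The tip sits at row 403, which is about z 0.140. That lies within the peg's height (rows 330–415) and above the bar. Pushing again.

Call:
arm_command([
  [-1, -17, 0],
  [-1, -31, 0],
  [0, -41, 0],
  [2, -50, 0],
  [5, -59, 0],
], twist=[0, 0, 0, 0, 0], claw=[0, 0, 0, 0, 0])

```text
t: 6.75
position: [0.4845, 0.2583, 0.1219]
eef_rot: [-0.0, 0.795, -0.606, 0.0]
contact_force: [-2.8, -1.6, 0.3]
finger_gap: 0.0004
```

Call:
arm_command([
  [5, -8, 0],
  [11, -16, 0],
  [18, -23, 0],
  [26, -30, 0],
  [36, -34, 0],
], twist=[0, 0, 0, 0, 0], claw=[0, 0, 0, 0, 0])

```text
t: 7.17
position: [0.527, 0.2322, 0.1213]
eef_rot: [-0.0, 0.796, -0.606, 0.0]
contact_force: [-1.8, 1.2, 0.2]
finger_gap: 0.0006
```

Call:
arm_command([
  [7, -3, 0],
  [13, -4, 0],
  [13, -4, 0],
], twist=[0, 0, 0], claw=[0, 0, 0])

```text
t: 7.42
position: [0.5339, 0.22, 0.1213]
eef_rot: [0.0, 0.795, -0.606, 0.0]
contact_force: [0.3, 0.0, -0.1]
finger_gap: 0.0005
```

```bash
python3 - <<'E'
from h import *
s=get_state();p=vision.snapshot("scene");print(s["position"],s["contact_force"])
for k,z in(("guard_peg",.156),("cap_top",.116)):print(k,[(np.round(r["at"],1),at_z(p,r["at"],z).round(3),r["confidence"]) for r in spotter.spot_point(k,p)])
cv2.imwrite("pics/z3.png",cv2.resize(p["image"][160:250,225:315],None,fx=6,fy=6,interpolation=0)[...,::-1])
E
```

```text
[0.53388862 0.21996288 0.12125084] [ 0.34449667  0.03326825 -0.08621691]
guard_peg [(array([184.2, 248.7]), array([0.533, 0.202, 0.156]), 0.45)]
cap_top [(array([212.4, 266.9]), array([0.465, 0.239, 0.116]), 0.5)]
```

View pics/z3.png

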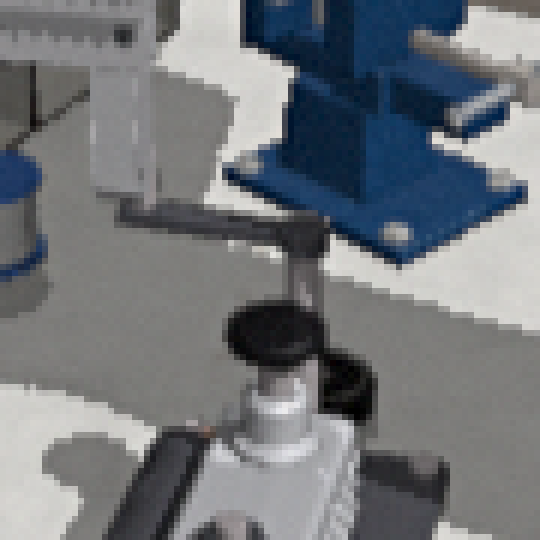

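The guard now points to the back: the bar runs from the post at (300,235) to the peg end at (120,205), and the cap at (275,330) is clear. Moving over the cap.

Call:
arm_command([
  [-5, 3, -5],
  [-12, 15, -35],
  [-22, 38, -40],
  [-32, 56, -40],
  [-36, 65, -40],
], twist=[0, 0, 0, 0, 0], claw=[0, 0, 0, 0, 0])

```text
t: 7.98
position: [0.4593, 0.2397, 0.1623]
eef_rot: [-0.001, 0.796, -0.605, 0.0]
contact_force: [0.7, -0.0, -1.0]
finger_gap: 0.0005
```

Call:
arm_command([
  [0, 0, 20],
  [0, 0, 40],
  [0, 0, 50],
  [0, 0, 50],
], twist=[0, 0, 0, 0], claw=[0, 0, 0, 0])

```text
t: 8.32
position: [0.4601, 0.2384, 0.1093]
eef_rot: [0.002, 0.796, -0.606, -0.001]
contact_force: [-0.8, 0.5, 0.7]
finger_gap: 0.0004
```

Call:
arm_command([
  [0, 0, 8],
  [0, 0, 14],
  [0, 0, 20],
  [0, 0, 20],
], twist=[0, 0, 0, 0], claw=[0, 0, 0, 0])

```text
t: 8.65
position: [0.4616, 0.2388, 0.091]
eef_rot: [-0.0, 0.795, -0.606, 0.0]
contact_force: [0.4, 0.1, 4.5]
finger_gap: 0.0004
```

Call:
arm_command([
  [0, 0, 4],
  [0, 0, 8],
  [0, 0, 8],
], twist=[0, 0, 0], claw=[0, 0, 0])

```text
t: 8.9
position: [0.4616, 0.2388, 0.0838]
eef_rot: [-0.001, 0.795, -0.606, 0.0]
contact_force: [-1.8, -0.0, 7.6]
finger_gap: 0.0009
```

Call:
arm_command([
  [0, 0, 2],
  [0, 0, 2],
], twist=[0, 0], claw=[0, 0])

```text
t: 9.07
position: [0.4616, 0.2388, 0.0822]
eef_rot: [-0.001, 0.795, -0.606, 0.0]
contact_force: [-3.0, -1.0, 9.7]
finger_gap: 0.0003
```

Call:
arm_command([
  [0, 0, 3],
  [0, 0, 3],
], twist=[0, 0], claw=[0, 0])

```text
t: 9.23
position: [0.4616, 0.2389, 0.0792]
eef_rot: [-0.001, 0.795, -0.606, 0.0]
contact_force: [-2.4, -1.7, 10.4]
finger_gap: 0.0004
```

Call:
arm_command([
  [0, 0, 2],
  [0, 0, 2],
], twist=[0, 0], claw=[0, 0])

```text
t: 9.4
position: [0.4617, 0.2389, 0.078]
eef_rot: [-0.001, 0.795, -0.606, 0.0]
contact_force: [-4.0, -2.4, 16.1]
finger_gap: 0.001
```

Call:
arm_command([
  [0, 0, 2],
  [0, 0, 2],
], twist=[0, 0], claw=[0, 0])

```text
t: 9.57
position: [0.4619, 0.239, 0.0778]
eef_rot: [-0.001, 0.795, -0.606, 0.001]
contact_force: [-14.0, -7.7, 37.3]
finger_gap: 0.0005
```

The hard stop is at a reported z of about 0.078. Now releasing, then checking the pin.

Call:
arm_command([
  [0, 0, -10],
  [0, 0, -22],
  [0, 0, -32],
  [0, 0, -32],
  [0, 0, -32],
], twist=[0, 0, 0, 0, 0], claw=[0, 0, 0, 0, 0])

```text
t: 9.98
position: [0.4613, 0.2387, 0.1064]
eef_rot: [-0.0, 0.795, -0.606, 0.0]
contact_force: [0.6, -0.1, -0.4]
finger_gap: 0.0006
```

```bash
cat > pin.py <<'E'
from h import *
p=vision.snapshot("scene");print(get_state()["position"])
for k in("pin_top","cap_top"):print(k,[(np.round(r["at"],1),round(r["confidence"],2)) for r in spotter.spot_point(k,p)])
B=np.array([.4445,.3045,0]) 
for h in(.069,.079,.089,.099,.109):print(h,proj(p,B+[0,0,h]).round(1)[::-1])
E
python3 pin.py
```

```text
[0.46097549 0.2385896  0.1058366 ]
pin_top [(array([245.3, 263. ]), 0.41)]
cap_top [(array([213.1, 270.7]), 0.59)]
0.069 [246.7 261.7]
0.079 [243.1 261.7]
0.089 [239.4 261.7]
0.099 [235.7 261.6]
0.109 [231.9 261.6]
```

Call:
arm_command([
  [0, 0, 12],
  [0, 0, 21],
  [0, 0, 29],
  [0, 0, 29],
  [0, 0, 29],
], twist=[0, 0, 0, 0, 0], claw=[0, 0, 0, 0, 0])

```text
t: 10.55
position: [0.4618, 0.239, 0.078]
eef_rot: [-0.001, 0.795, -0.606, 0.0]
contact_force: [-1.3, -0.8, 14.8]
finger_gap: 0.0004
```

Call:
arm_command([
  [0, 0, -8],
  [0, 0, -18],
  [0, 0, -29],
  [0, 0, -29],
  [0, 0, -29],
], twist=[0, 0, 0, 0, 0], claw=[0, 0, 0, 0, 0])

```text
t: 10.97
position: [0.4612, 0.2387, 0.1065]
eef_rot: [-0.0, 0.795, -0.606, 0.0]
contact_force: [0.1, 0.2, -0.2]
finger_gap: 0.0007
```

```bash
python3 pin.py
```

```text
[0.46093205 0.23859744 0.10592421]
pin_top [(array([241.9, 265.7]), 0.48)]
cap_top [(array([211.2, 271.1]), 0.53)]
0.069 [246.7 261.7]
0.079 [243.1 261.7]
0.089 [239.4 261.7]
0.099 [235.7 261.6]
0.109 [231.9 261.6]
```

Call:
arm_command([
  [0, 0, 12],
  [0, 0, 21],
  [0, 0, 29],
  [0, 0, 30],
  [0, 0, 30],
], twist=[0, 0, 0, 0, 0], claw=[0, 0, 0, 0, 0])

```text
t: 11.53
position: [0.4619, 0.239, 0.078]
eef_rot: [-0.001, 0.795, -0.606, 0.001]
contact_force: [-5.1, -3.1, 24.6]
finger_gap: 0.0003
```

Call:
arm_command([
  [0, 0, -8],
  [0, 0, -18],
  [0, 0, -30],
  [0, 0, -30],
  [0, 0, -30],
], twist=[0, 0, 0, 0, 0], claw=[0, 0, 0, 0, 0])

```text
t: 11.95
position: [0.4611, 0.2387, 0.106]
eef_rot: [-0.0, 0.795, -0.606, -0.0]
contact_force: [0.2, 0.5, -0.7]
finger_gap: 0.0006
```

```bash
python3 pin.py
```

```text
[0.46082961 0.2385455  0.1055473 ]
pin_top [(array([236.5, 261.5]), 0.62)]
cap_top [(array([212.1, 271.8]), 0.75), (array([237.8, 263.6]), 0.24)]
0.069 [246.7 261.7]
0.079 [243.1 261.7]
0.089 [239.4 261.7]
0.099 [235.7 261.6]
0.109 [231.9 261.6]
```

Call:
arm_command([
  [0, 0, 12],
  [0, 0, 21],
  [0, 0, 29],
  [0, 0, 30],
  [0, 0, 30],
], twist=[0, 0, 0, 0, 0], claw=[0, 0, 0, 0, 0])

```text
t: 12.52
position: [0.4619, 0.239, 0.0779]
eef_rot: [-0.001, 0.796, -0.606, 0.001]
contact_force: [-6.5, -3.0, 25.8]
finger_gap: 0.0004
```

Call:
arm_command([
  [0, 0, -8],
  [0, 0, -18],
  [0, 0, -30],
  [0, 0, -30],
  [0, 0, -30],
], twist=[0, 0, 0, 0, 0], claw=[0, 0, 0, 0, 0])

```text
t: 12.93
position: [0.4611, 0.2386, 0.106]
eef_rot: [0.0, 0.795, -0.606, -0.0]
contact_force: [0.2, -0.2, -0.4]
finger_gap: 0.0001
```

```bash
python3 pin.py; python3 - <<'E'
from h import *
p=vision.snapshot("scene")
cv2.imwrite("pics/z4.png",cv2.resize(p["image"][180:270,225:315],None,fx=6,fy=6,interpolation=0)[...,::-1])
E
```

```text
[0.46080014 0.23852944 0.10546501]
pin_top [(array([233.7, 263.5]), 0.4)]
cap_top [(array([208. , 271.1]), 0.55), (array([185.1, 246.4]), 0.47), (array([233., 263.]), 0.22)]
0.069 [246.7 261.7]
0.079 [243.1 261.7]
0.089 [239.4 261.7]
0.099 [235.7 261.6]
0.109 [231.9 261.6]
```

View pics/z4.png

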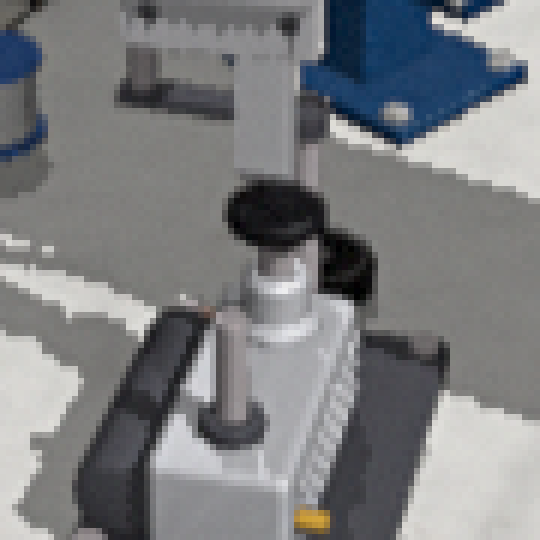

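The pin now shows about 16 px (about 43 mm) above its collar. I'll do one more harmless stroke and compare the images to confirm it no longer rises.

```bash
python3 - <<'E'
from h import *
np.save("a.npy",vision.snapshot("scene")["image"])
E
```

Call:
arm_command([
  [0, 0, 12],
  [0, 0, 21],
  [0, 0, 29],
  [0, 0, 30],
  [0, 0, 30],
], twist=[0, 0, 0, 0, 0], claw=[0, 0, 0, 0, 0])

```text
t: 13.6
position: [0.462, 0.239, 0.0779]
eef_rot: [-0.001, 0.795, -0.606, 0.001]
contact_force: [-4.5, -2.9, 22.6]
finger_gap: 0.0005
```

Call:
arm_command([
  [0, 0, -8],
  [0, 0, -18],
  [0, 0, -40],
  [0, 0, -60],
  [0, 0, -90],
], twist=[0, 0, 0, 0, 0], claw=[0, 0, 0, 0, 0])

```text
t: 14.02
position: [0.4601, 0.2382, 0.1653]
eef_rot: [0.002, 0.795, -0.606, -0.001]
contact_force: [-0.6, 0.7, -0.4]
finger_gap: 0.0007
```

Call:
arm_command([
  [0, 35, -20],
  [0, 70, -40],
  [0, 100, -50],
  [0, 120, -50],
  [0, 120, -50],
], twist=[0, 0, 0, 0, 0], claw=[0, 0, 0, 0, 0])

```text
t: 14.43
position: [0.3431, 0.2063, 0.2169]
eef_rot: [-0.001, 0.796, -0.606, 0.0]
contact_force: [0.0, 0.2, -0.1]
finger_gap: 0.0004
```

```bash
python3 pin.py; python3 - <<'E'
from h import *
p=vision.snapshot("scene");a=np.load("a.npy").astype(int);b=p["image"].astype(int)
r=slice(226,256);c=slice(255,272)
print("pin diff max/mean",abs(a-b)[r,c].max(),abs(a-b)[r,c].mean())
print(b[222:256,263].mean(1).round());print(a[222:256,263].mean(1).round())
t=vision.snapshot("top")
for k,z in(("guard_peg",.156),("flux_jar",0),("battery",0),("spare_wheel",0),("solder_spool",0),("hex_key",0)):
    print(k,[(at_z(q,x["at"],z).round(3),round(x["confidence"],2)) for q in(p,t) for x in spotter.spot_point(k,q)[:1]])
E
```

```text
[0.34454831 0.20663333 0.21664075]
pin_top [(array([234.3, 263.5]), 0.46)]
cap_top [(array([211.5, 268.1]), 0.72)]
0.069 [246.7 261.7]
0.079 [243.1 261.7]
0.089 [239.4 261.7]
0.099 [235.7 261.6]
0.109 [231.9 261.6]
pin diff max/mean 83 12.116993464052287
[202. 202. 202. 204. 204. 151. 113. 110.  90. 126. 162. 174. 165. 133.
 122. 121. 122. 123. 123. 123. 124. 123. 124. 125. 125. 126. 128. 130.
  93.  68.  69.  55.  66. 143.]
[127. 127. 124. 125. 125. 116. 118. 118.  97. 133. 142. 146. 155. 137.
 128. 126. 129. 126. 128. 130. 129. 130. 131. 132. 132. 136. 136. 135.
  96.  71.  75.  57.  69. 150.]
guard_peg [(array([0.53 , 0.201, 0.156]), 0.75), (array([0.544, 0.202, 0.156]), 0.75)]
flux_jar [(array([0.456, 0.387, 0.   ]), 0.62), (array([0.449, 0.392, 0.   ]), 0.73)]
battery [(array([0.459, 0.23 , 0.   ]), 0.24), (array([0.373, 0.384, 0.   ]), 0.68)]
spare_wheel [(array([0.484, 0.133, 0.   ]), 0.67), (array([0.49 , 0.136, 0.   ]), 0.8)]
solder_spool [(array([0.69 , 0.084, 0.   ]), 0.8), (array([0.693, 0.086, 0.   ]), 0.75)]
hex_key [(array([0.694, 0.07 , 0.   ]), 0.52), (array([ 0.415, -0.097,  0.   ]), 0.38)]
```

The pin's edges stay on the same rows (231 to 249) after the extra stroke, so it is fully out. The guard is at the back and the hand is clear.

```bash
python3 -c "
from workcell import manip;print(manip.sign_off())"
```

```text
the job is handed in; nothing more can be done
None
```

The job is done and handed in at about 14.5 s. The guard bar points to the back, the indicator pin is fully out, and the hand is drawn clear with the force near zero.

- **Guard:** My first push passed above the peg because the real fingertips end about 20 mm above the reported TCP. I saw this in the scene camera, repeated the push lower, and it worked. The last pictures put the guard at about 1.5 rad.
- **Strokes:** I pressed the plunger to its hard stop five times, letting it all the way up each time. The highest reading was 37 N along the press (about 41 N in all), well under the 120 N wrist limit.
- **Pin:** It shows about 43 mm above its collar, which is fully out. The fifth stroke did not move it any further. The network's height for the pin was rough, only about 34–36 mm out by my projection. I went by its length above the collar in the picture and by the unchanged last stroke.
- **Loose things:** All five were found within about 1.5 cm of where they started, inside the network's scatter. In the scene camera the battery and hex key were misidentified at the end (low to middling confidence), but the top camera showed both in place.

I viewed 10 pictures in all.

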